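# Turn the grinder's hopper label to the front and scan it

### The arm

A 7-joint arm with a two-finger parallel gripper is mounted at the origin on a cart in front of the work surface, level with it; the furniture and walls round the work are solid. World frame = base frame: x ahead of the robot, y to its left, z up, the work surface at z = 0. Lengths are in mm, angles in rad, forces in N, time in s.
With the tool pointing down it reaches from about 425 to 875 mm from the base axis. Payload 8.4 kg.
Tool frame: the origin (TCP) lies at the very end of the fingers, on their centre line; the grasp point (between the pads) lies 19 mm behind it; z points along the fingers, y is the direction in which the jaws open and shut (so a half turn about z gives the same grasp; the last joint's range is limited). The gripper opens to 85 mm and grips with 20 to 120 N. Pads are 22 mm wide; open, the fingers measure 114 mm over their backs; the gripper's body (76 mm by 85 mm) begins 54 mm behind the grasp point. The pads swing forward as they close: fully open they stand 13 mm farther back than shut.
Start: joints at [1.011, 0.333, 0.04, 1.465, -0.013, 1.343, -0.059], TCP at [289.006, -582.185, 231.308] pointing down, gripper open.
Joint ranges: [-2.58, 2.58], [-0.38, 2.09], [-1.3, 1.39], [0.25, 2.4], [-1.5, 4.64], [0.08, 2.09], [-2.65, 2.65]. Speed limits (rad/s): [2.22, 2.22, 2.79, 2.79, 3.14, 3.14, 3.14].

### API

Orientations are given as a unit quaternion [x, y, z, w].
In Python, from station import r, read_camera, camera_model, ticket, look_for, place_of gives the robot as it stands. The module is installed in compiled form; this text tells all that it offers.
- The arm moves only by the tool drive_tool, never from a script. Its argument "series" is a list that holds one entry, the list of rows, each a list of 5 numbers: the opening in per cent of the stroke, from 0 (shut) to 100 (fully open), then the shift along the tool's x, y, z in cm, then the turn about the tool's z in rad. A call has 1 to 10 rows; each row shifts and turns the commanded pose from where the row before left it, along the tool's axes as they then stand; what a row does not reach is not made up. A row lasts 1/10 s, in which the tool goes at most 50 mm and 8.59 degrees, less where a joint would pass 70% of its speed; a pose out of reach is approached as far as the arm can. A call is refused whole if a number of a shift passes 5 or a number of a turn 0.15, either way. A call with a gripper value outside its range is refused whole. The fingers move at their own pace and stop on an object; "force" is the grip in N (left out, the last holds). Time passes only in rows, so rows that do not move let the fingers close. It gives the time, the measured TCP pose, the force and the opening at its end, in the units of the state.
- r.get_state(): the state, without advancing time (a new reading comes with each control period).
- read_camera(name): name is "scene" or "top"; returns the picture (384x512x3 uint8, red, green, blue); there is no depth.
- camera_model(name): a dict with "fx", "fy", "cx", "cy" (pixels), "xyz" and "rotation" of the camera in the world. Camera axes: x right, y down, z forward; pixel columns grow to the right and rows downward; lengths in mm; the calibration is good to about 2 mm. A picture is of the moment at which its call begins. camera_model takes no time and is no camera call.
- ticket.job_done(): hands the job in, once; it reports no verdict.
Trained networks look in the newest picture that a camera, given by its name, has taken for a name from the list of things; names that differ only in an ending like _2 or _b are one class to them, and where a whole thing is asked for, a point or a joint stands for the part that bears it (a point fixed in the world has none). Each returns a list of dicts, best first, with "score" (0 to 1); they miss things now and then, are a little off and sometimes report something else, mostly with a low value. They report only what shows in the picture. A call takes as long as a camera call.
- look_for(camera, name): "centre" ([column, row] in pixels, amid what is visible of it).
- place_of(camera, name): "centre" ([column, row] in pixels: a listed point, or the origin of a listed thing).
The state is a dict: "t": time; "joints": joint angles; "qvel": joint speeds; "joint_torque": joint torques, N m; "ee_pos": TCP position; "tool_rot": TCP orientation; "force": force on the tool from outside, world axes, zero at the start; "torque": the same for the moment, N m; "width": finger opening in mm.
Only numpy, scipy, OpenCV 4.12 (cv2) and the standard library are available. Lean on these libraries where they do the work, as an engineer would, in place of code of your own. Each camera call takes 0.05 s, during which the arm holds its last target.

### The job

The bean grinder's hopper was twisted on with its barcode label turned away: twist it clockwise by the fin on its lid until the label sits squarely at the front of the grinder, over the grounds bin, and let go. Then take the hand scanner out of its charging cradle, hold it still for two seconds about 8 cm in front of the label, level and pointing squarely at the label's middle, and lay it back in the cradle as it was. Leave the other things on the worktop as they stand.

Things in the scene. Friction and masses are not known exactly. Their poses are not given: they have to be found in the camera images.
- grinder: Compact bean grinder, light grey body on a black foot, 158 mm deep (x), 116 mm wide (y), body 150 mm tall, 240 mm with hopper; fixed. Origin: centre of its underside, on the hopper's axis. Its -x axis is its front (grey grounds bin, small dial, steel index rib on the collar); z up. The front points roughly to the robot's right (-y).
- hopper (a joint): The hopper (round, clear, 88 mm across, black lid) turns about the vertical through the grinder's origin. 0 = label exactly at the front; positive = label turned counter-clockwise seen from above, as it starts (0.6 to 1.8 rad). It turns on past the front without stop or click (-3.3 to 3.3), stays where it is left (friction 0.12 N m) and does not rise or sink.
- hopper_grip (a point): On the hopper's axis inside the upright fin on the lid, 233 mm above the worktop: pinch here. Fin: 60 mm long along x (towards the label), 16 mm thick (y), from the lid (212 mm above the worktop) up to 240 mm. A short steel line on the lid at the fin's end marks the label side. Axes: the hopper's, x from the label to the axis.
- hopper_label (a point): Middle of the label's face, 52 mm from the hopper's axis, 176 mm above the worktop. The label is upright and flat, white with black bars, 46 mm wide and 30 mm tall, in a black holder 52 x 36 mm. Axes: the label faces along -x, so a scanner aimed squarely has its own x axis along this x axis; z up.
- scanner: Cordless stick scanner, grey, 160 mm long, 0.15 kg, reads by itself when held before a label. Origin: underside, x from -85 (tail) to +74 mm (nose); +x is the way the nose points, z up. Handle: x from -85 to +20 mm, 36 mm wide, 28 mm tall; head: 48 mm wide, 32 mm tall. Best pinched across the handle (y) around x = -15 mm, 14 mm above the underside. Stays level when pinched there.
- scanner_window (a point): Dark window on the scanner's nose, 74 mm ahead of the scanner's origin and 16 mm above its underside; the beam leaves along +x of the scanner.
- cradle: Black charging cradle, fixed, 178 x 66 mm; origin: centre of underside; +x roughly to the robot's left. The scanner lies level in it, nose to +x, its origin 30 mm above the cradle's. Saddles at x = -81 to -59 mm (43 mm between cheeks) and 35 to 57 mm (55 mm), lips flared out to 54 mm height; tail stop at x = -91, nose lip (34 mm high) at 77. Between the saddles the base is only 12 mm high: room for fingers.
- coaster: Round cork coaster under the mug, 92 mm; leave alone. Origin: underside.
- mug: Mug, 78 mm, 101 mm tall, on the coaster; leave alone. Origin: underside.
- tin: Low food tin, 76 mm, 58 mm tall; leave alone. Origin: underside.
- teaspoon: Teaspoon lying near the front edge, 139 mm; leave alone.
- spice_jar_a: Spice jar with black cap, 41 mm, 105 mm tall; leave alone. Origin: underside.
- spice_jar_b: Spice jar with black cap, 41 mm, 105 mm tall; leave alone. Origin: underside.
- salt_shaker: Salt shaker, 44 mm, 90 mm tall; leave alone. Origin: underside.

How it is judged (in metres and radians):
On the way, in this order (a step that is already met when the one before it is completed fails the run):
1. the hopper's label is at the front of the grinder (within 8 degrees) and the hopper is let go (value of joint hopper between -0.14 and 0.14 rad and contact force between the fingers and hopper below 0.2 N and velocity of joint hopper between -0.05 and 0.05 rad/s), for 0.3 s.
2. the scanner is held still before the label for one second: window 45 to 125 mm in front of it, the beam within 15 mm sideways and 12 mm in height of its middle, square to it within 14 degrees (value of joint hopper between -0.14 and 0.14 rad and x of hopper_label in the frame of scanner_window between 0.045 and 0.125 m and y of hopper_label in the frame of scanner_window between -0.015 and 0.015 m and z of hopper_label in the frame of scanner_window between -0.012 and 0.012 m and x of scanner_window in the frame of hopper_label below -0.03 m and angle between the x axis of scanner_window and the x axis of hopper_label, either way round below 0.25 rad and linear speed of scanner below 0.02 m/s and angular speed of scanner below 0.15 rad/s), for 1 s.
At the end, for the whole second after the job is handed in: The label is still at the front of the grinder (within 8 degrees), and the scanner lies at rest in both saddles of the cradle, nose to the front saddle (within 12 mm lengthwise, 10 mm sideways, 5 mm in height and 7 degrees of its place) (value of joint hopper between -0.14 and 0.14 rad and x of scanner in the frame of cradle between -0.012 and 0.012 m and y of scanner in the frame of cradle between -0.01 and 0.01 m and z of scanner in the frame of cradle between 0.024 and 0.035 m and angle between the x axis of scanner and the x axis of cradle, either way round below 0.12 rad and linear speed of scanner below 0.02 m/s); the robot touches nothing.
It fails at once if a bystander is pushed more than 30 mm from its place (distance of any of coaster, mug, tin, teaspoon, spice_jar_a, spice_jar_b, salt_shaker from where it was at the start of the episode above 0.03 m).
It fails at once if a mug, tin, jar or shaker is knocked over (angle between any of mug, tin, spice_jar_a, spice_jar_b, salt_shaker's own z axis and vertical above 0.5 rad).
It also fails if it takes over 64 s, if anything falls off the work surface, if the arm or the gripper's body presses on something with over 40 N, if the wrist force passes 120 N, or if a joint passes its speed limit or range.

## Working session

There is one attempt and no reset: what is moved stays moved. The work goes in short steps, Python scripts to look and compute and a tool call to move; the robot and the scene stay as the last step left them, time stands still between calls to the robot, and variables do not carry over. Pictures are saved under pics/ and viewed, and the job is handed in when it is done.

Besides the shell and the picture viewer there is one more tool, called after "Call:" as name(argument=value, ...), one argument or row to a line, values as JSON. drive_tool: Moves the arm, as the interface text tells. Its arguments: {"type":"object","properties":{"series":{"type":"array"},"force":{"type":"number"}},"required":["series"]}

```bash
mkdir -p pics
cat > h.py <<'E'
import numpy as np,cv2
from station import r, read_camera, camera_model, ticket, look_for, place_of
from scipy.spatial.transform import Rotation as R
def snap(cam,fn):
    im=read_camera(cam); cv2.imwrite('pics/'+fn,cv2.cvtColor(im,cv2.COLOR_RGB2BGR)); return im
def cm(c):
    m=camera_model(c); M=np.array(m['rotation']); 
    if M.shape!=(3,3): M=R.from_quat(M).as_matrix()
    return m,M
def at_z(c,px,z):
    m,M=cm(c); d=M@np.array([(px[0]-m['cx'])/m['fx'],(px[1]-m['cy'])/m['fy'],1]); o=np.array(m['xyz'],float)
    return o+d*(z-o[2])/d[2]
def proj(c,p):
    m,M=cm(c); q=M.T@(np.array(p,float)-np.array(m['xyz'])); return [m['fx']*q[0]/q[2]+m['cx'],m['fy']*q[1]/q[2]+m['cy']]
def tri(pa,pb):
    A=[];b=[]
    for c,px in (('scene',pa),('top',pb)):
        m,M=cm(c); d=M@np.array([(px[0]-m['cx'])/m['fx'],(px[1]-m['cy'])/m['fy'],1]); d/=np.linalg.norm(d)
        P=np.eye(3)-np.outer(d,d); A.append(P); b.append(P@np.array(m['xyz'],float))
    return np.linalg.lstsq(np.vstack(A),np.hstack(b),rcond=None)[0]
def st():
    s=r.get_state(); q=R.from_quat(s['tool_rot']).as_matrix()
    print('t',s['t'],'p',np.round(s['ee_pos'],1),'x',np.round(q[:,0],3),'y',np.round(q[:,1],3),'z',np.round(q[:,2],3),'w',s['width'],'F',np.round(s['force'],1),'j',np.round(s['joints'],3))
    return s
E
python3 - <<'E'
from h import *
for c in('scene','top'):
    snap(c,c+'0.png'); print(c,camera_model(c))
    for n in ['grinder','hopper_grip','hopper_label','scanner','scanner_window','cradle']:
        print(n,[(np.round(d['centre'],1).tolist(),round(d['score'],2)) for d in place_of(c,n)[:2]])
st()
E
```

```text
scene {'fx': 487.8203941545945, 'fy': 487.8203941545945, 'cx': 242.5496644029283, 'cy': 193.74848488530463, 'xyz': array([  78.12259316,  614.91221743, 1086.81514921]), 'rotation': array([-0.3010295 ,  0.89459112, -0.31029066,  0.11317095])}
grinder [([217.9, 286.6], 0.85)]
hopper_grip [([209.4, 229.4], 0.89)]
hopper_label [([195.5, 234.2], 0.89)]
scanner [([324.6, 174.3], 0.86), ([223.2, 203.6], 0.32)]
scanner_window [([218.0, 282.9], 0.73), ([194.4, 233.9], 0.72)]
cradle [([321.6, 181.8], 0.74)]
top {'fx': 474.23430752197226, 'fy': 474.23430752197226, 'cx': 259.3425913562025, 'cy': 190.2717635205061, 'xyz': array([ 385.70608323,    2.18658768, 1197.30334347]), 'rotation': array([ 0.71477652, -0.69456901,  0.04859637, -0.06562629])}
grinder [([191.8, 217.9], 0.72)]
hopper_grip []
hopper_label [([178.5, 191.4], 0.61)]
scanner []
scanner_window [([337.5, 226.2], 0.69)]
cradle [([362.0, 240.4], 0.63)]
t 0.7 p [ 289.  -582.2  231.3] x [0.896 0.445 0.   ] y [ 0.445 -0.896  0.   ] z [ 0. -0. -1.] w 85.34747251409904 F [-0.8  0.2 -0.1] j [ 1.011  0.333  0.04   1.465 -0.013  1.343 -0.058]
```

View images.

Run:
```python
import cv2
for c in('scene','top'):
    i=cv2.imread(f'pics/{c}0.png'); cv2.imwrite(f'pics/{c}0b.png',cv2.resize(i,(800,600),interpolation=cv2.INTER_CUBIC))
```

```text
(no output)
```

View pics/scene0b.png

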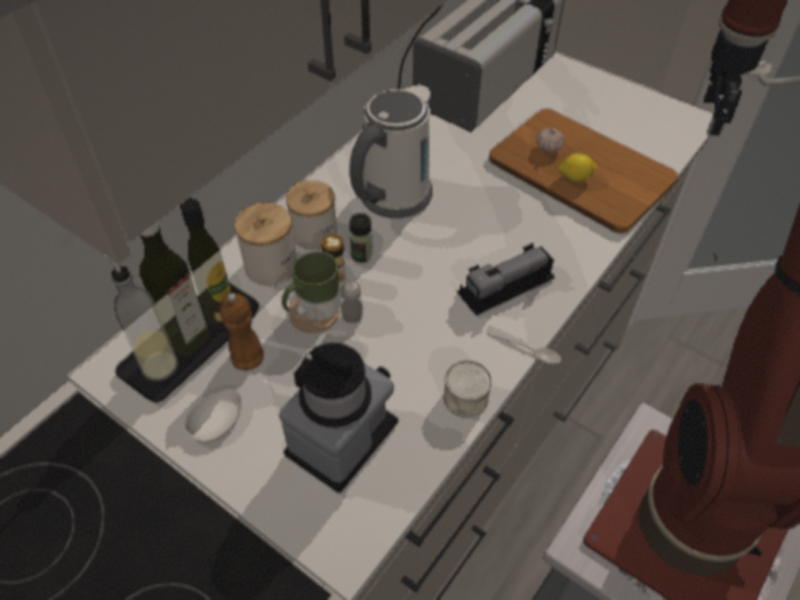

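View pics/top0b.png

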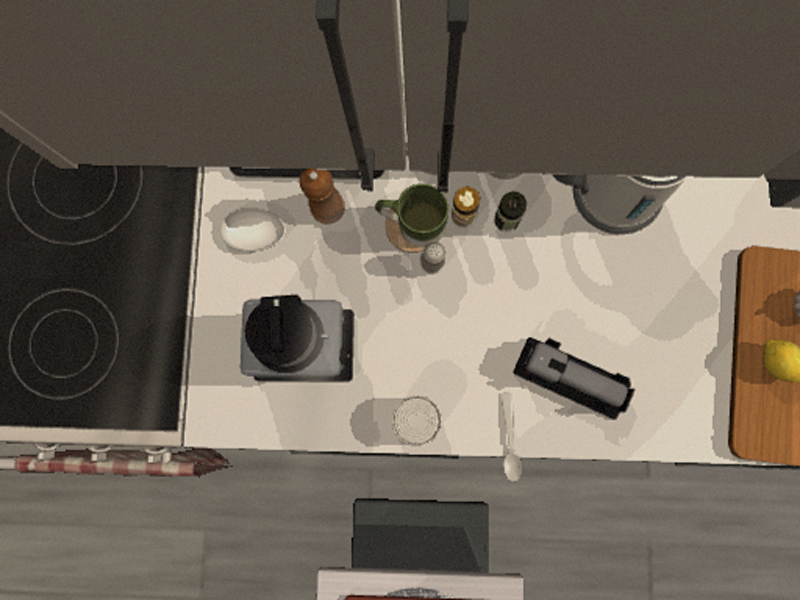

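Run:
```python
from h import *
for c,px,z in (('scene',(209.4,229.4),233),('scene',(195.5,234.2),176),('top',(178.5,191.4),176),('scene',(217.9,286.6),0),('top',(191.8,217.9),0),('scene',(324.6,174.3),30),('top',(337.5,226.2),46),('scene',(321.6,181.8),0),('top',(362,240.4),0)):
    print(c,px,z,np.round(at_z(c,px,z),1))
a=cv2.imread('pics/top0.png')
g=cv2.resize(a[175:260,140:245],None,fx=7,fy=7,interpolation=cv2.INTER_CUBIC)
cv2.imwrite('pics/g.png',g)
g=cv2.resize(a[205:275,320:415],None,fx=8,fy=8,interpolation=cv2.INTER_CUBIC)
cv2.imwrite('pics/c.png',g)
a=cv2.imread('pics/scene0.png')
g=cv2.resize(a[210:315,170:265],None,fx=5.5,fy=5.5,interpolation=cv2.INTER_CUBIC)
cv2.imwrite('pics/gs.png',g)
```

```text
scene (209.4, 229.4) 233 [500.7 201.7 233. ]
scene (195.5, 234.2) 176 [545.5 202.9 176. ]
top (178.5, 191.4) 176 [544.7 206.4 176. ]
scene (217.9, 286.6) 0 [489.1 207.7   0. ]
top (191.8, 217.9) 0 [504.9 203.7   0. ]
scene (324.6, 174.3) 30 [ 460.1 -239.9   30. ]
top (337.5, 226.2) 46 [ 490.1 -159.1   46. ]
scene (321.6, 181.8) 0 [ 462.8 -234.4    0. ]
top (362, 240.4) 0 [ 460.4 -226.7    0. ]
```

View pics/g.png

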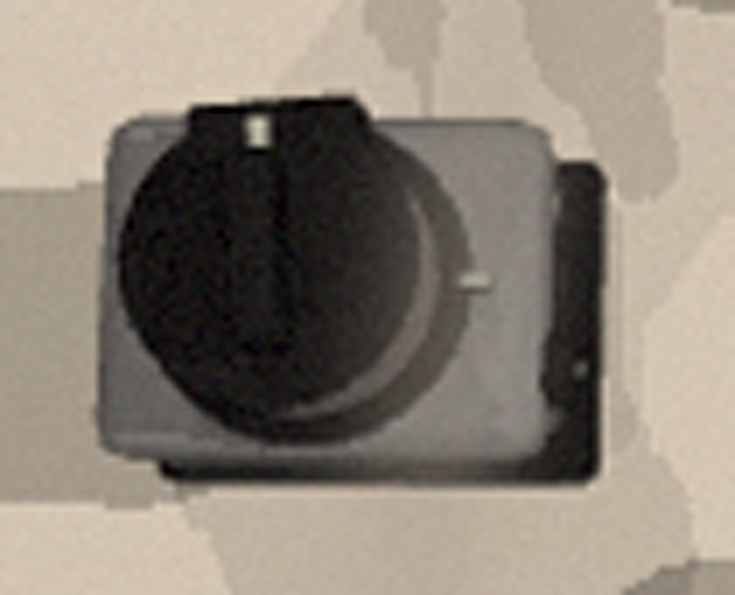

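View pics/c.png

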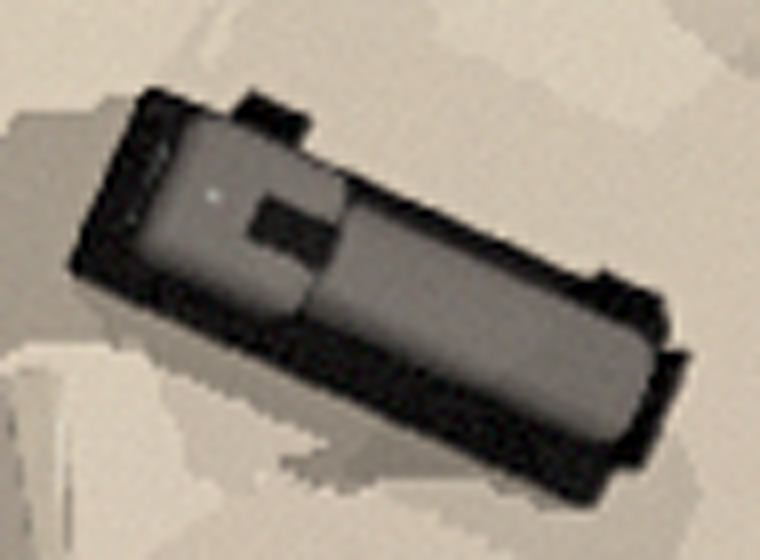

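View pics/gs.png

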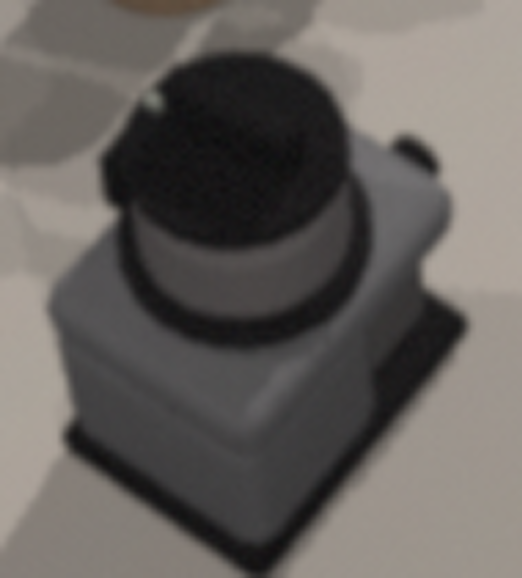

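Run:
```python
from h import *
g=lambda u,v,z:at_z('top',(140+u/7,175+v/7),z)[:2]
def ang(a,b): d=b-a; return np.degrees(np.arctan2(d[1],d[0]))
TL,TR,BL,BR=[g(*p,148) for p in((108,118),(552,125),(98,455),(548,462))]
print('corners',TL,TR,BL,BR,(TL+TR+BL+BR)/4)
print('front yaw', ang(TL,TR),ang(BL,BR),ang(BL,TL)-90,ang(BR,TR)-90)
print('foot', ang(g(160,478,0),g(597,485,0)), ang(g(597,485,0),g(605,165,0))-90)
lid=g(272,262,210); print('lid',lid,'line',g(259,131,212),'rib',g(474,281,158))
A=np.array([500.7,201.7])
for c in (lid,A): print('label dir',ang(c,g(259,131,212)),'front by rib',ang(c,g(474,281,158)))
k=lambda u,v,z:at_z('top',(320+u/8,205+v/8),z)[:2]
print('cradle base edges',ang(k(595,505,12),k(75,268,12)), 'end',ang(k(75,268,12),k(150,90,12))+90)
c=[k(*p,12) for p in((75,268),(150,90),(595,505))]; print('cradle corners',c)
hl=[k(350,200,59),k(303,312,59)]; print('handle/head seam mid',sum(hl)/2, np.linalg.norm(hl[0]-hl[1]))
print('handle edges',ang(k(600,285,50),k(370,195,50)))
print('tail end mid', k(640,395,50), 'nose mid',k(165,190,50))
```

```text
corners [546.62938603 264.05824744] [548.21750641 120.8558139 ] [438.68564022 260.11399414] [440.65255322 117.35959869] [493.54627147 190.59691354]
front yaw -89.36461369658501 -89.21061146728135 -87.90734916038221 -88.13835388574167
foot -89.2277259245984 -89.03347328094807
lid [494.72995316 196.22225872] line [534.08309667 202.06530698] rib [496.23967676 142.16316137]
label dir 8.44542178429152 front by rib -88.40030046736172
label dir 0.6269553980178401 front by rib -94.28442616740013
cradle base edges 66.95091107095558 end 67.7302024126276
cradle corners [array([ 462.03412098, -143.82866287]), array([ 518.20421738, -166.8311163 ]), array([ 394.24220193, -303.1567449 ])]
handle/head seam mid [ 464.7836128  -212.69805265] 36.511431654836976
handle edges 69.91996397734013
tail end mid [ 426.74800617 -307.18437615] nose mid [ 483.80867095 -166.02223048]
```

Run:
```python
from h import *
a=cv2.imread('pics/top0.png').astype(float)
g=np.clip((a[185:245,150:212]-8)*5,0,255).astype('u1')
cv2.imwrite('pics/g2.png',cv2.resize(g,None,fx=9,fy=9,interpolation=cv2.INTER_CUBIC))
```

```text
(no output)
```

View pics/g2.png

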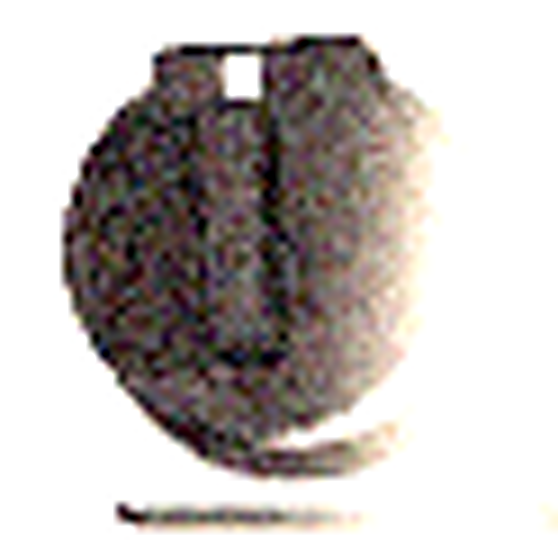

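Run:
```python
from h import *
g=lambda u,v,z:at_z('top',(150+u/9,185+v/9),z)[:2]
a,b=g(238,105,240),g(248,350,240); d=a-b
print(a,b,(a+b)/2,np.linalg.norm(d),np.degrees(np.arctan2(d[1],d[0])))
print(g(243,77,213))
```

```text
[523.71984187 197.16938635] [467.97629311 191.62312264] [495.84806749 194.3962545 ] 56.01878496784409 5.682004198299329
[534.27094215 201.88228762]
```

Call:
drive_tool(
  series=[
    [[100, 0, 0, -1.2, -0.139], [100, 0, 0, -1.2, -0.139], [100, 0, 0, -1.2, -0.139], [100, 0, 0, -1.2, -0.139], [100, 0, 0, -1.2, -0.139], [100, 0, 0, -1.2, -0.139], [100, 0, 0, -1.2, -0.139], [100, 0, 0, -1.2, -0.139], [100, 0, 0, -1.2, -0.139], [100, 0, 0, -1.2, -0.139]],
  ],
  force=30,
)

```text
t: 1.7
ee_pos: [288.9, -582.2, 351.8]
tool_rot: [0.599, 0.801, 0.0, 0.0]
force: [-0.4, 0.4, -0.3]
width: 85.3
```

Call:
drive_tool(
  series=[
    [[100, 0, 0, 0, -0.139], [100, 0, 0, 0, -0.139], [100, 0, 0, 0, -0.139], [100, 0, 0, 0, -0.139], [100, 0, 0, 0, -0.139], [100, 0, 0, 0, -0.139], [100, 0, 0, 0, -0.139], [100, 0, 0, 0, -0.139], [100, 0, 0, 0, -0.139], [100, 0, 0, 0, -0.139]],
  ],
)

```text
t: 2.7
ee_pos: [289.0, -582.2, 351.3]
tool_rot: [-0.052, 0.999, 0.0, -0.0]
force: [-0.1, -0.2, 0.9]
width: 85.6
```

```bash
cat >> h.py <<'E'
def to(p,yaw=None):
    "remaining shift in tool cm and turn (rad) for TCP p, tool-y yaw deg"
    s=st(); M=R.from_quat(s['tool_rot']).as_matrix()
    print('shift cm',np.round(M.T@(np.array(p,float)-s['ee_pos'])/10,2))
    y=np.degrees(np.arctan2(M[1,1],M[0,1])); print('yaw y',round(y,2))
    if yaw is not None: print('turn',round(-np.radians((yaw-y+180)%360-180),4))
E
python3 -c "
from h import *
to([496,198,345],95.7)"
```

```text
t 2.7 p [ 289.  -582.2  351.3] x [-0.995 -0.105  0.   ] y [-0.105  0.995  0.   ] z [-0.  0. -1.] w 85.56544265568222 F [-0.1 -0.2  0.9] j [ 1.275  0.325 -0.32   1.245  0.101  1.586  2.648]
shift cm [-28.75  75.43   0.63]
yaw y 96.01
turn 0.0053
```

Call:
drive_tool(
  series=[
    [[100, -2.5, 2.0, 0, 0], [100, -2.5, 2.5, 0, 0], [100, -2.5, 3.0, 0, 0], [100, -2.5, 3.0, 0, 0], [100, -2.5, 3.0, 0, 0], [100, -2.5, 3.0, 0, 0], [100, -2.5, 3.0, 0, 0], [100, -2.5, 3.0, 0, 0], [100, -2.0, 3.0, 0, 0], [100, -1.5, 3.0, 0, 0]],
  ],
)

```text
t: 3.7
ee_pos: [495.6, -273.6, 351.3]
tool_rot: [-0.05, 0.999, 0.0, 0.0]
force: [-0.3, -0.3, -0.3]
width: 85.2
```

Call:
drive_tool(
  series=[
    [[100, 0, 3, 0, 0], [100, 0, 3, 0, 0], [100, 0, 3, 0, 0], [100, 0, 3, 0, 0], [100, 0, 3, 0, 0], [100, 0, 3, 0, 0], [100, 0, 3, 0, 0], [100, 0, 3, 0, 0], [100, 0, 3, 0, 0], [100, 0, 3, 0, 0]],
  ],
)

```text
t: 4.7
ee_pos: [464.6, 24.5, 351.6]
tool_rot: [-0.05, 0.999, -0.0, 0.0]
force: [0.3, 0.0, 0.7]
width: 85.5
```

```bash
python3 -c "
from h import *
to([496,198,345],95.7)"
```

```text
t 4.7 p [464.6  24.5 351.6] x [-0.995 -0.099 -0.001] y [-0.099  0.995 -0.001] z [ 0.001 -0.    -1.   ] w 85.46169004285183 F [0.3 0.  0.7] j [ 0.684 -0.065 -0.775  1.656 -0.045  1.532  1.582]
shift cm [-4.84 16.96  0.65]
yaw y 95.68
turn -0.0003
```

Call:
drive_tool(
  series=[
    [[100, -0.8, 2.8, 0, 0], [100, -0.8, 2.8, 0, 0], [100, -0.8, 2.8, 0, 0], [100, -0.8, 2.8, 0, 0], [100, -0.8, 2.8, 0, 0], [100, -0.84, 2.96, 0, 0], [100, 0, 0, 2, 0], [100, 0, 0, 2, 0], [100, 0, 0, 2, 0], [100, 0, 0, 0, 0]],
  ],
)

```text
t: 5.7
ee_pos: [495.3, 196.0, 289.2]
tool_rot: [-0.05, 0.999, -0.001, -0.002]
force: [-1.1, 0.8, 0.3]
width: 85.4
```

```bash
python3 -c "
from h import *
to([496,198,216],95.7)
snap('scene','s1.png');snap('top','t1.png')
a=cv2.imread('pics/s1.png');b=cv2.imread('pics/t1.png')
cv2.imwrite('pics/st1.png',np.hstack([cv2.resize(a[150:330,130:310],(400,400)),cv2.resize(b[130:310,80:260],(400,400))]))"
```

```text
t 5.7 p [495.3 196.  289.2] x [-0.995 -0.099  0.003] y [-0.099  0.995 -0.001] z [-0.003 -0.001 -1.   ] w 85.35460758922834 F [-1.1  0.8  0.3] j [ 0.423  0.171 -0.981  1.619  0.143  1.431  1.099]
shift cm [-0.12  0.19  7.32]
yaw y 95.68
turn -0.0003
```

View pics/st1.png

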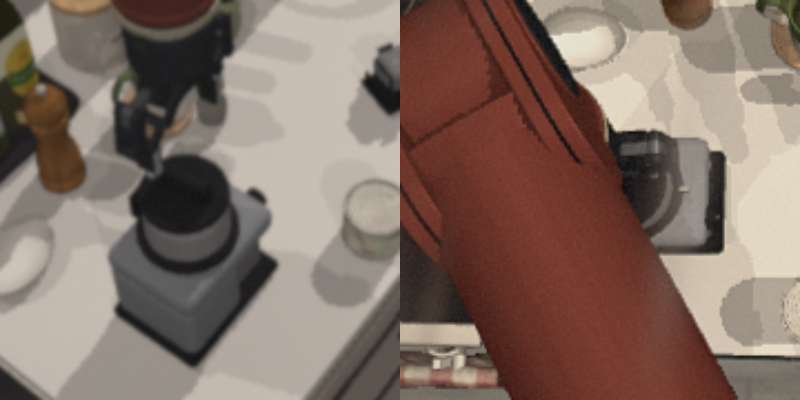

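Call:
drive_tool(
  series=[
    [[100, -0.1, 0.1, 2, 0], [100, 0, 0, 2, 0], [100, 0, 0, 1.5, 0], [100, 0, 0, 1.0, 0], [100, 0, 0, 0.8, 0], [100, 0, 0, 0, 0], [100, 0, 0, 0, 0]],
  ],
)

```text
t: 6.5
ee_pos: [497.4, 198.1, 218.9]
tool_rot: [-0.05, 0.999, 0.0, 0.0]
force: [-0.0, -0.7, -0.2]
width: 85.2
```

```bash
python3 -c "
from h import *
to([496,198,216],95.7)
snap('scene','s2.png')
a=cv2.imread('pics/s2.png')
cv2.imwrite('pics/s2c.png',cv2.resize(a[170:290,150:290],(700,600),interpolation=cv2.INTER_CUBIC))"
```

```text
t 6.5 p [497.4 198.1 218.9] x [-0.995 -0.099 -0.   ] y [-0.099  0.995  0.   ] z [ 0.  0. -1.] w 85.23409394155742 F [-0.  -0.7 -0.2] j [ 0.401  0.222 -0.973  1.724  0.19   1.296  1.058]
shift cm [0.14 0.01 0.29]
yaw y 95.69
turn -0.0002
```

View pics/s2c.png

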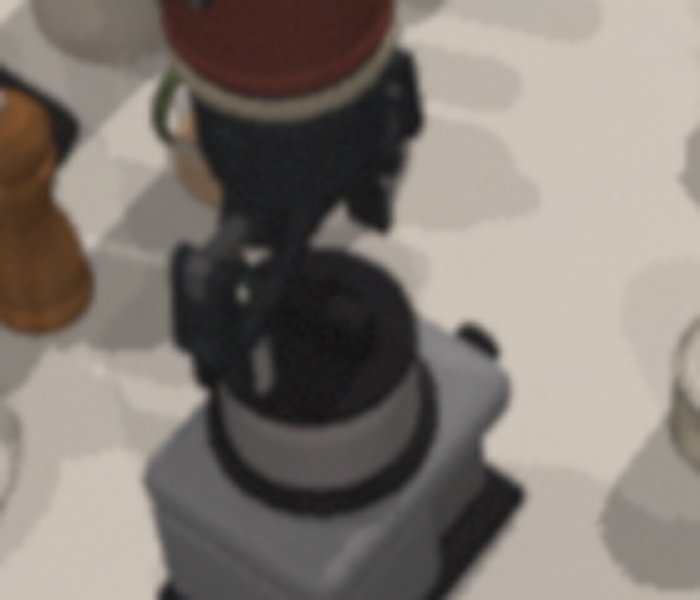

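Call:
drive_tool(
  series=[
    [[60, 0.1, 0, 0.2, 0], [45, 0, 0, 0, 0], [35, 0, 0, 0, 0], [25, 0, 0, 0, 0], [20, 0, 0, 0, 0], [10, 0, 0, 0, 0], [0, 0, 0, 0, 0], [0, 0, 0, 0, 0], [0, 0, 0, 0, 0]],
  ],
  force=25,
)

```text
t: 7.45
ee_pos: [496.1, 199.4, 216.7]
tool_rot: [-0.05, 0.999, 0.001, 0.0]
force: [0.2, 4.3, 0.2]
width: 15.6
```

```bash
python3 -c "
from h import *
to([496,198,216],95.7)"
```

```text
t 7.45 p [496.1 199.4 216.7] x [-0.995 -0.101 -0.001] y [-0.101  0.995  0.002] z [ 0.001  0.002 -1.   ] w 15.644317494490114 F [0.2 4.3 0.2] j [ 0.401  0.221 -0.974  1.729  0.189  1.29   1.057]
shift cm [ 0.02 -0.14  0.07]
yaw y 95.77
turn 0.0013
```

Call:
drive_tool(
  series=[
    [[0, 0, 0.15, 0, 0.05], [0, 0, 0, 0, 0.1], [0, 0, 0, 0, 0.1], [0, 0, 0, 0, 0.1], [0, 0, 0, 0, 0.1], [0, 0, 0, 0, 0.1], [0, 0, 0, 0, 0.1], [0, 0, 0, 0, 0.1], [0, 0, 0, 0, 0.1]],
  ],
)

```text
t: 8.35
ee_pos: [496.3, 200.3, 216.7]
tool_rot: [0.368, 0.93, 0.001, 0.0]
force: [0.4, 3.1, -0.0]
width: 15.4
```

```bash
python3 -c "
from h import *
to([496,199.5,216],1)"
```

```text
t 8.35 p [496.3 200.3 216.7] x [-0.729  0.685  0.   ] y [0.685 0.729 0.002] z [ 0.001  0.001 -1.   ] w 15.413409765877407 F [ 0.4  3.1 -0. ] j [ 0.305  0.196 -0.859  1.731  0.153  1.283  0.229]
shift cm [-0.03 -0.08  0.07]
yaw y 46.8
turn 0.7994
```

Call:
drive_tool(
  series=[
    [[0, 0, 0, 0, 0.1], [0, 0, 0, 0, 0.1], [0, 0, 0, 0, 0.1], [0, 0, 0, 0, 0.1], [0, 0, 0, 0, 0.1], [0, 0, 0, 0, 0.1], [0, 0, 0, 0, 0.1], [0, 0, 0, 0, 0.08], [0, 0, 0, 0, 0.02], [0, 0, 0, 0, 0]],
  ],
)

```text
t: 9.35
ee_pos: [497.0, 200.6, 216.7]
tool_rot: [0.7, 0.714, 0.002, 0.0]
force: [6.2, 5.9, -2.5]
width: 15.5
```

```bash
python3 -c "
from h import *
to([496,199.5,216],1)"
```

```text
t 9.35 p [497.  200.6 216.7] x [-0.02   1.     0.002] y [1.    0.02  0.003] z [ 0.003  0.002 -1.   ] w 15.50693885990446 F [ 6.2  5.9 -2.5] j [ 0.228  0.179 -0.768  1.734  0.129  1.277 -0.549]
shift cm [-0.11 -0.11  0.07]
yaw y 1.15
turn 0.0026
```

Call:
drive_tool(
  series=[
    [[10, 0, 0, 0, 0], [20, 0, 0, 0, 0], [40, 0, 0, 0, 0], [60, 0, 0, 0, 0], [80, 0, 0, 0, 0], [100, 0, 0, 0, 0], [100, 0, 0, -2, 0], [100, 0, 0, -3, 0], [100, 0, 0, -4, 0], [100, 0, 0, -4, 0]],
  ],
)

```text
t: 10.35
ee_pos: [495.6, 199.1, 347.6]
tool_rot: [0.7, 0.714, -0.0, -0.0]
force: [1.2, -1.0, 0.7]
width: 85.3
```

Call:
drive_tool(
  series=[
    [[100, 0, -1, 0, 0.08], [100, -3, -1, 0, 0.08], [100, -3, -1, 0, 0.08], [100, -4, 0, 0, 0.08], [100, -4, 0, 0, 0.08], [100, -4, 0, 0, 0], [100, -4, 0, 0, 0], [100, -4, 0, 0, 0], [100, -4, 0, 0, 0], [100, -4, 0, 0, 0]],
  ],
)

```text
t: 11.35
ee_pos: [364.5, -122.9, 346.5]
tool_rot: [0.828, 0.561, 0.0, 0.0]
force: [0.4, -0.6, 0.7]
width: 85.4
```

Run:
```python
from h import *
st()
a=snap('scene','s3.png')
for n in ['hopper_label','hopper_grip']: print([(d['centre'],d['score']) for d in place_of('scene',n)][:2])
b=snap('top','t3.png')
for n in ['hopper_label','hopper_grip']: print([(d['centre'],d['score']) for d in place_of('top',n)][:2])
a=cv2.imread('pics/s3.png');b=cv2.imread('pics/t3.png')
f=lambda b:np.clip(b.astype(float)*2,0,255).astype('u1')
cv2.imwrite('pics/st3.png',np.hstack([f(cv2.resize(a[200:310,160:270],(400,400),interpolation=2)),f(cv2.resize(b[170:260,140:230],(400,400),interpolation=2))]))
```

```text
t 11.35 p [ 364.5 -122.9  346.5] x [ 0.371  0.929 -0.   ] y [ 0.929 -0.371  0.001] z [ 0.001 -0.    -1.   ] w 85.40807642822077 F [ 0.4 -0.6  0.7] j [ 0.591 -0.245 -0.301  1.829 -0.072  1.547 -0.08 ]
[([226.0, 228.9], 0.87)]
[([207.6, 230.2], 0.61)]
[([203.9, 212.2], 0.79)]
[([177.6, 212.4], 0.82)]
```

View pics/st3.png

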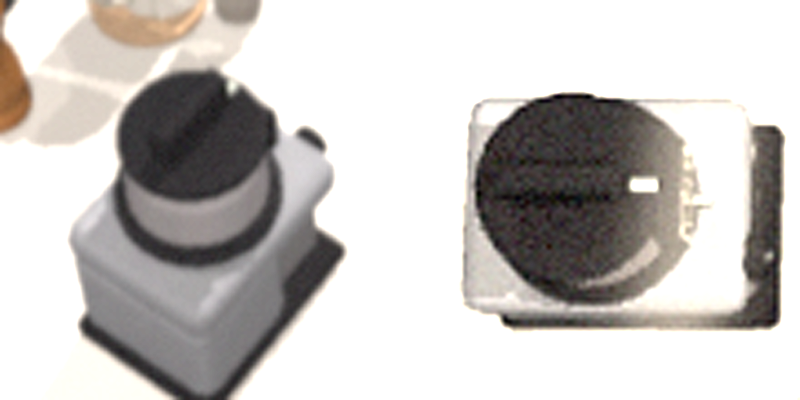

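Run:
```python
from h import *
L=tri((226,228.9),(203.9,212.2)); G=tri((207.6,230.2),(177.6,212.4)); print(L,G)
for c,l,g in(('scene',(226,228.9),(207.6,230.2)),('top',(203.9,212.2),(177.6,212.4))): print(at_z(c,l,176),at_z(c,g,233))
k=lambda u,v,z:at_z('top',(140+(u-400)*90/400,170+v*90/400),z)[:2]
print('line',k(643,184.5,213),'rib',k(700,205,156))
```

```text
[501.00971206 148.87764382 172.90888414] [499.16546285 199.4141307  226.01191346]
[499.74360545 150.5204028  176.        ] [502.43489456 205.56896521 233.        ]
[500.50751184 148.34982884 176.        ] [492.17672938 194.29556923 233.        ]
line [497.25445075 162.49485664] rib [494.25946204 142.80257276]
```

Run:
```python
from h import *
to([452.7,-245.8,150],-22.7)
print(proj('top',[452.7,-245.8,59]),proj('scene',[452.7,-245.8,59]))
```

```text
t 11.65 p [ 365.8 -120.6  346.4] x [0.37  0.929 0.   ] y [ 0.929 -0.37   0.   ] z [ 0.  0. -1.] w 85.26158763444994 F [-1.8  0.5  0.1] j [ 0.589 -0.244 -0.305  1.828 -0.073  1.547 -0.085]
shift cm [-8.43 12.7  19.64]
yaw y -21.69
turn 0.0176
[np.float64(374.83243435857264), np.float64(242.48506925978722)] [np.float64(329.1781006128931), np.float64(167.45056031843296)]
```

Call:
drive_tool(
  series=[
    [[100, -1.1, 1.6, 0, 0.018], [100, -1.1, 1.6, 0, 0], [100, -1.1, 1.6, 2, 0], [100, -1.1, 1.6, 3, 0], [100, -1.1, 1.6, 3, 0], [100, -1.0, 1.6, 3, 0], [100, -1.0, 1.6, 3, 0], [100, -1.0, 1.5, 3, 0], [100, 0, 0, 2.6, 0], [100, 0, 0, 0, 0]],
  ],
)

```text
t: 12.65
ee_pos: [448.6, -246.9, 146.7]
tool_rot: [0.832, 0.554, -0.001, -0.003]
force: [-0.1, 0.3, 0.3]
width: 85.7
```

Run:
```python
from h import *
to([452.7,-245.8,25],-22.7)
snap('scene','s4.png');snap('top','t4.png')
a=cv2.imread('pics/s4.png');b=cv2.imread('pics/t4.png')
cv2.imwrite('pics/st4.png',np.hstack([cv2.resize(a[110:230,260:380],(400,400),interpolation=2),cv2.resize(b[180:300,310:430],(400,400),interpolation=2)]))
```

```text
t 12.65 p [ 448.6 -246.9  146.7] x [0.386 0.923 0.001] y [ 0.922 -0.386 -0.007] z [-0.006  0.004 -1.   ] w 85.66886706664792 F [-0.1  0.3  0.3] j [ 0.637  0.137 -0.237  1.888  0.034  1.127 -0.009]
shift cm [ 0.24  0.42 12.17]
yaw y -22.7
turn -0.0
```

View pics/st4.png

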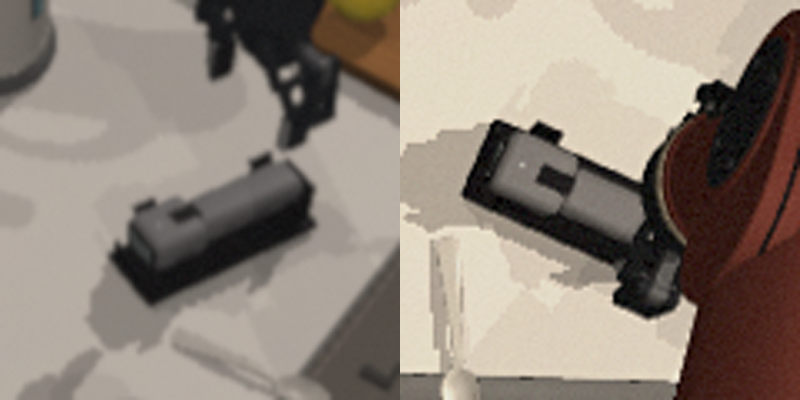

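Call:
drive_tool(
  series=[
    [[100, 0.1, 0.2, 2, 0], [100, 0, 0, 2, 0], [100, 0, 0, 2, 0], [100, 0, 0, 1, 0], [100, 0, 0, 0, 0], [100, 0, 0, 0, 0]],
  ],
)

```text
t: 13.35
ee_pos: [453.0, -248.9, 81.8]
tool_rot: [0.833, 0.553, 0.0, 0.001]
force: [0.5, 0.5, 0.1]
width: 85.5
```

Run:
```python
from h import *
to([452.7,-245.8,25],-22.7)
```

```text
t 13.35 p [ 453.  -248.9   81.8] x [ 0.387  0.922 -0.   ] y [ 0.922 -0.387  0.002] z [ 0.002 -0.001 -1.   ] w 85.49868152678044 F [0.5 0.5 0.1] j [ 0.63   0.212 -0.236  1.949  0.059  0.985 -0.031]
shift cm [ 0.28 -0.16  5.68]
yaw y -22.79
turn -0.0015
```

Call:
drive_tool(
  series=[
    [[100, 0.2, -0.15, 1.5, 0], [100, 0, 0, 1.5, 0], [100, 0, 0, 1.4, 0], [100, 0, 0, 1.0, 0], [100, 0, 0, 0.2, 0], [100, 0, 0, 0, 0], [100, 0, 0, 0, 0]],
  ],
)

```text
t: 14.05
ee_pos: [451.9, -246.6, 24.9]
tool_rot: [0.833, 0.553, 0.0, 0.0]
force: [0.0, 0.1, -0.8]
width: 85.6
```

Run:
```python
from h import *
to([452.7,-245.8,25],-22.7)
snap('scene','s5.png')
a=cv2.imread('pics/s5.png')
cv2.imwrite('pics/s5c.png',cv2.resize(a[110:230,260:380],(600,600),interpolation=2))
```

```text
t 14.05 p [ 451.9 -246.6   24.9] x [0.388 0.922 0.   ] y [ 0.922 -0.388  0.001] z [ 0.001 -0.    -1.   ] w 85.60043711209946 F [ 0.   0.1 -0.8] j [ 0.619  0.287 -0.231  1.995  0.085  0.868 -0.056]
shift cm [ 0.1   0.04 -0.01]
yaw y -22.81
turn -0.0018
```

View pics/s5c.png

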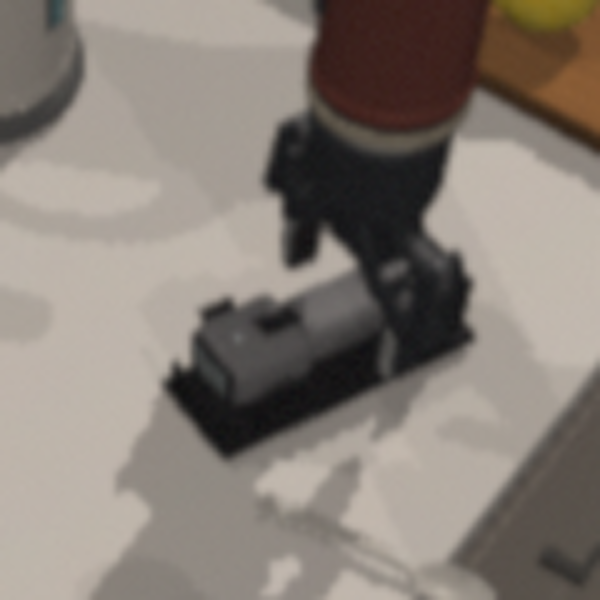

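Call:
drive_tool(
  series=[
    [[70, 0, 0, 0, 0], [58, 0, 0, 0, 0], [50, 0, 0, 0, 0], [45, 0, 0, 0, 0], [40, 0, 0, 0, 0], [30, 0, 0, 0, 0], [20, 0, 0, 0, 0], [20, 0, 0, 0, 0]],
  ],
  force=45,
)

```text
t: 14.9
ee_pos: [451.6, -246.5, 24.6]
tool_rot: [0.833, 0.553, 0.0, 0.0]
force: [-0.9, 0.1, 5.0]
width: 35.5
```

Run:
```python
from h import *
to([452.7,-245.8,25],-22.7)
```

```text
t 14.9 p [ 451.6 -246.5   24.6] x [ 0.388  0.922 -0.   ] y [ 0.922 -0.388  0.   ] z [ 0. -0. -1.] w 35.50110323544606 F [-0.9  0.1  5. ] j [ 0.619  0.287 -0.231  1.996  0.085  0.867 -0.057]
shift cm [ 0.1   0.07 -0.04]
yaw y -22.81
turn -0.0019
```

Call:
drive_tool(
  series=[
    [[20, 0, 0, -0.5, 0], [20, 0, 0, -1, 0], [20, 0, 0, -2, 0], [20, 0, 0, -2, 0], [20, 0, 0, -2, 0], [20, 0, 0, -2, 0], [20, 0, 0, -2, 0], [20, 0, 0, -1.5, 0], [20, 0, 0, 0, 0], [20, 0, 0, 0, 0]],
  ],
)

```text
t: 15.9
ee_pos: [451.3, -246.3, 154.2]
tool_rot: [0.833, 0.553, 0.0, 0.0]
force: [0.0, -0.4, -3.0]
width: 35.7
```

Run:
```python
from h import *
to([501,-20,155],1)
snap('scene','s6.png')
a=cv2.imread('pics/s6.png')
cv2.imwrite('pics/s6c.png',cv2.resize(a[90:230,220:380],(685,600),interpolation=2))
for n in ['scanner','scanner_window']: print(n,[(d['centre'],round(d['score'],2)) for d in place_of('scene',n)][:2])
```

```text
t 15.9 p [ 451.3 -246.3  154.2] x [ 0.388  0.922 -0.   ] y [ 0.922 -0.388  0.   ] z [ 0. -0. -1.] w 35.72712948559251 F [ 0.  -0.4 -3. ] j [ 0.636  0.129 -0.239  1.881  0.034  1.135 -0.014]
shift cm [22.79 -4.19 -0.08]
yaw y -22.8
turn -0.4155
scanner [([327.7, 143.1], 0.58), ([219.2, 283.6], 0.44)]
scanner_window [([304.8, 154.6], 0.67)]
```

View pics/s6c.png

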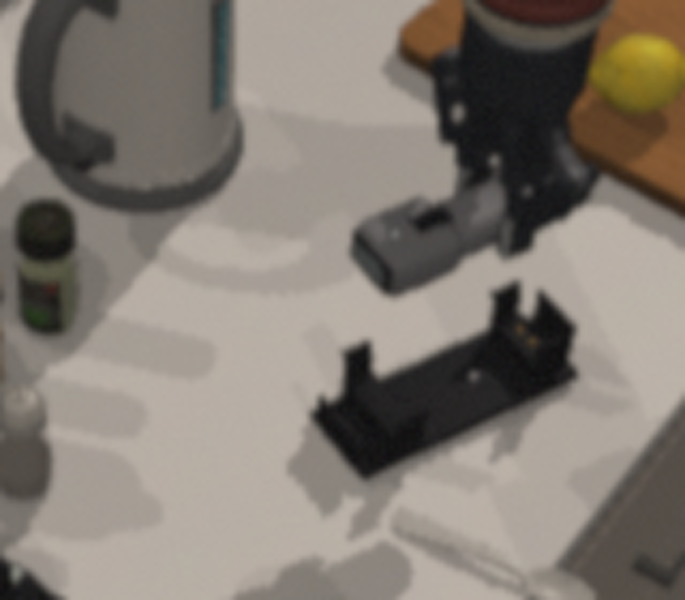

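Call:
drive_tool(
  series=[
    [[20, 1, 0, 0, -0.05], [20, 2, 0, 0, -0.07], [20, 2, 0, 0, -0.07], [20, 2, 0, 0, -0.07], [20, 2, 0, 0, -0.07], [20, 2, 0, 0, -0.05], [20, 1, 0, 0, -0.035], [20, 0, 0, 0, 0], [20, 0, 0, 0, 0]],
  ],
)

```text
t: 16.95
ee_pos: [476.0, -130.3, 154.4]
tool_rot: [0.701, 0.713, -0.0, 0.0]
force: [0.7, -0.3, -1.3]
width: 35.6
```

Run:
```python
from h import *
print(proj('scene',[451.3+89*.388,-246.3+89*.922,175.5]))
to([501,-20,155],1)
```

```text
[np.float64(307.01542098171393), np.float64(150.51603155832748)]
t 16.95 p [ 476.  -130.3  154.4] x [-0.016  1.    -0.   ] y [1.    0.016 0.   ] z [ 0. -0. -1.] w 35.64186965877962 F [ 0.7 -0.3 -1.3] j [ 0.525  0.096 -0.366  1.92   0.038  1.132  0.161]
shift cm [10.99  2.68 -0.07]
yaw y 0.93
turn -0.0011
```

Call:
drive_tool(
  series=[
    [[20, 1.5, 0.4, 0, 0], [20, 1.8, 0.5, 0, 0], [20, 1.8, 0.5, 0, 0], [20, 1.8, 0.5, 0, 0], [20, 1.8, 0.4, 0, 0], [20, 1.3, 0.3, 0, 0], [20, 0.5, 0.1, 0, 0], [20, 0, 0, 0, 0], [20, 0, 0, 0, 0]],
  ],
)

```text
t: 17.85
ee_pos: [501.2, -25.5, 154.2]
tool_rot: [0.702, 0.713, -0.0, 0.0]
force: [0.5, -0.1, -2.6]
width: 35.9
```

Run:
```python
from h import *
to([501,-20,155],1)
for c in ('scene','top'):
    snap(c,c+'7.png')
    for n in ['scanner','scanner_window','hopper_label']: print(c,n,[(np.round(d['centre'],1).tolist(),round(d['score'],2)) for d in place_of(c,n)][:2])
a=cv2.imread('pics/scene7.png');b=cv2.imread('pics/top7.png')
f=lambda b:np.clip(b.astype(float)*1.4,0,255).astype('u1')
cv2.imwrite('pics/st7.png',f(np.hstack([cv2.resize(a[150:290,160:300],(400,400),interpolation=2),cv2.resize(b[160:280,160:280],(400,400),interpolation=2)])))
print(proj('scene',[499,69,176]),proj('top',[499,69,176]))
```

```text
t 17.85 p [501.2 -25.5 154.2] x [-0.016  1.    -0.   ] y [ 1.     0.016 -0.   ] z [-0. -0. -1.] w 35.85841391558039 F [ 0.5 -0.1 -2.6] j [ 0.394  0.121 -0.459  1.898  0.059  1.136 -0.072]
shift cm [ 0.55 -0.01 -0.08]
yaw y 0.9
turn -0.0017
scene scanner [([263.3, 188.5], 0.93)]
scene scanner_window [([248.7, 204.7], 0.72)]
scene hopper_label [([228.0, 227.9], 0.88)]
top scanner []
top scanner_window [([240.9, 212.3], 0.86), ([176.0, 210.7], 0.62)]
top hopper_label [([202.1, 212.2], 0.69)]
[np.float64(248.02752789705903), np.float64(206.0260587926786)] [np.float64(240.34587709006627), np.float64(213.90767550465844)]
```

View pics/st7.png

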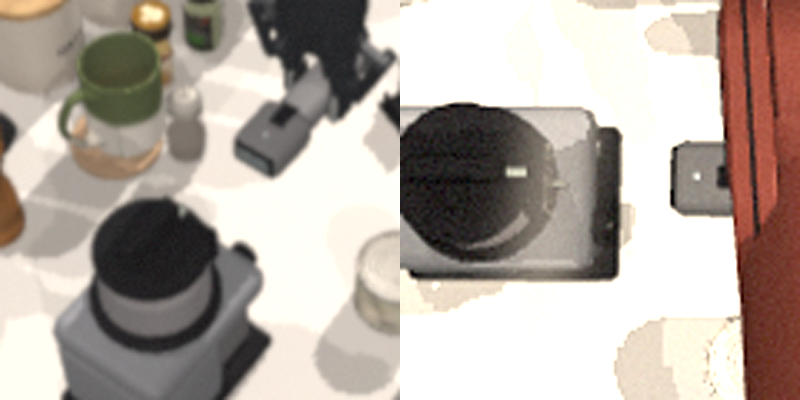

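Run:
```python
from h import *
print('win',tri((248.7,204.7),(240.9,212.3)),'lab',tri((228,227.9),(202.1,212.2)))
for c,w,l in(('scene',(248.7,204.7),(228,227.9)),('top',(240.9,212.3),(202.1,212.2))): print(at_z(c,w,176),at_z(c,l,176))
```

```text
win [500.70757941  66.96156964 178.23225401] lab [497.31208696 150.03004799 182.56009807]
[500.09016024  64.94477799 176.        ] [497.83368747 145.66433569 176.        ]
[502.53471033  67.92702284 176.        ] [500.39809535 152.26890302 176.        ]
```

Call:
drive_tool(
  series=[
    [[20, 0.2, -0.1, -0.1, 0], [20, 0, 0, 0, 0], [20, 0, 0, 0, 0], [20, 0, 0, 0, 0], [20, 0, 0, 0, 0], [20, 0, 0, 0, 0], [20, 0, 0, 0, 0], [20, 0, 0, 0, 0], [20, 0, 0, 0, 0], [20, 0, 0, 0, 0]],
  ],
)

```text
t: 19.25
ee_pos: [500.3, -22.4, 155.3]
tool_rot: [0.701, 0.713, -0.0, -0.0]
force: [-0.5, 0.1, -0.7]
width: 35.2
```

Call:
drive_tool(
  series=[
    [[20, 0, 0, 0, 0], [20, 0, 0, 0, 0], [20, 0, 0, 0, 0], [20, 0, 0, 0, 0], [20, 0, 0, 0, 0], [20, 0, 0, 0, 0], [20, 0, 0, 0, 0], [20, 0, 0, 0, 0], [20, 0, 0, 0, 0], [20, 0, 0, 0, 0]],
  ],
)

```text
t: 20.25
ee_pos: [500.2, -22.4, 155.3]
tool_rot: [0.701, 0.713, 0.0, -0.0]
force: [0.1, -0.3, -2.6]
width: 35.5
```

Call:
drive_tool(
  series=[
    [[20, 0, 0, 0, 0], [20, 0, 0, 0, 0], [20, 0, 0, 0, 0], [20, 0, 0, 0, 0], [20, 0, 0, 0, 0], [20, 0, 0, 0, 0], [20, 0, 0, 0, 0], [20, 0, 0, 0, 0], [20, 0, 0, 0, 0], [20, 0, 0, 0, 0]],
  ],
)

```text
t: 21.25
ee_pos: [500.3, -22.4, 155.3]
tool_rot: [0.701, 0.713, 0.0, -0.0]
force: [0.1, 0.9, -1.6]
width: 35.5
```

Run:
```python
from h import *
s=to([451.6,-246.5,154],-22.8); print(np.abs(r.get_state()['qvel']).max())
```

```text
t 21.25 p [500.3 -22.4 155.3] x [-0.017  1.     0.   ] y [ 1.     0.017 -0.   ] z [-0.  0. -1.] w 35.49841420712319 F [ 0.1  0.9 -1.6] j [ 0.391  0.118 -0.462  1.899  0.058  1.137 -0.075]
shift cm [-22.32  -5.25   0.13]
yaw y 0.97
turn 0.4149
0.0020954771269234953
```

Call:
drive_tool(
  series=[
    [[20, -1.5, -0.3, 0, 0], [20, -2.3, -0.6, 0, 0], [20, -2.3, -0.6, 0, 0], [20, -2.3, -0.6, 0, 0], [20, -2.3, -0.6, 0, 0.05], [20, -2.0, 0, 0, 0.08], [20, -2.0, 0, 0, 0.08], [20, -2.0, 0, 0, 0.08], [20, -1.5, 0, 0, 0.08], [20, -1, 0, 0, 0.045]],
  ],
)

```text
t: 22.25
ee_pos: [460.3, -214.7, 155.2]
tool_rot: [0.835, 0.551, -0.0, -0.0]
force: [0.5, 0.5, -2.1]
width: 35.2
```

Call:
drive_tool(
  series=[
    [[20, 0, 0, 0, 0], [20, 0, 0, 0, 0], [20, 0, 0, 0, 0]],
  ],
)

```text
t: 22.55
ee_pos: [461.1, -212.2, 155.4]
tool_rot: [0.832, 0.554, 0.0, -0.0]
force: [-0.7, 0.8, -1.6]
width: 35.3
```

Run:
```python
from h import *
to([451.6,-246.5,75],-22.8)
```

```text
t 22.55 p [ 461.1 -212.2  155.4] x [0.386 0.923 0.   ] y [ 0.923 -0.386 -0.   ] z [ 0.  0. -1.] w 35.29119869525322 F [-0.7  0.8 -1.6] j [ 0.598  0.117 -0.271  1.892  0.034  1.136 -0.081]
shift cm [-3.53  0.44  8.03]
yaw y -22.68
turn 0.0021
```

Call:
drive_tool(
  series=[
    [[20, -1.2, 0.15, 0, 0.002], [20, -1.2, 0.15, 0, 0], [20, -1.1, 0.1, 0, 0], [20, 0, 0, 1.5, 0], [20, 0, 0, 2, 0], [20, 0, 0, 2, 0], [20, 0, 0, 1.5, 0], [20, 0, 0, 1, 0], [20, 0, 0, 0, 0], [20, 0, 0, 0, 0]],
  ],
)

```text
t: 23.55
ee_pos: [451.1, -247.4, 75.7]
tool_rot: [0.834, 0.552, 0.0, 0.0]
force: [0.4, -0.7, -2.0]
width: 35.2
```

Run:
```python
from h import *
to([451.6,-246.5,25],-22.8)
```

```text
t 23.55 p [ 451.1 -247.4   75.7] x [0.39  0.921 0.   ] y [ 0.921 -0.39   0.   ] z [ 0. -0. -1.] w 35.20820030971212 F [ 0.4 -0.7 -2. ] j [ 0.631  0.216 -0.239  1.958  0.061  0.973 -0.037]
shift cm [0.1  0.01 5.07]
yaw y -22.94
turn -0.0024
```

Call:
drive_tool(
  series=[
    [[20, 0.1, 0, 1, -0.002], [20, 0, 0, 1, 0], [20, 0, 0, 1, 0], [20, 0, 0, 0.7, 0], [20, 0, 0, 0.5, 0], [20, 0, 0, 0.4, 0], [20, 0, 0, 0.3, 0], [20, 0, 0, 0.1, 0], [20, 0, 0, 0, 0], [20, 0, 0, 0, 0]],
  ],
)

```text
t: 24.55
ee_pos: [451.5, -246.1, 25.6]
tool_rot: [0.833, 0.553, 0.0, 0.0]
force: [-0.6, -0.4, -0.8]
width: 35.6
```

Run:
```python
from h import *
to([451.6,-246.5,24.6],-22.8)
snap('scene','s8.png')
a=cv2.imread('pics/s8.png')
cv2.imwrite('pics/s8c.png',cv2.resize(a[110:230,260:380],(600,600),interpolation=2))
```

```text
t 24.55 p [ 451.5 -246.1   25.6] x [ 0.388  0.922 -0.   ] y [ 0.922 -0.388  0.   ] z [ 0. -0. -1.] w 35.5810267884239 F [-0.6 -0.4 -0.8] j [ 0.621  0.285 -0.235  1.996  0.086  0.869 -0.057]
shift cm [-0.03  0.02  0.1 ]
yaw y -22.81
turn -0.0001
```

View pics/s8c.png

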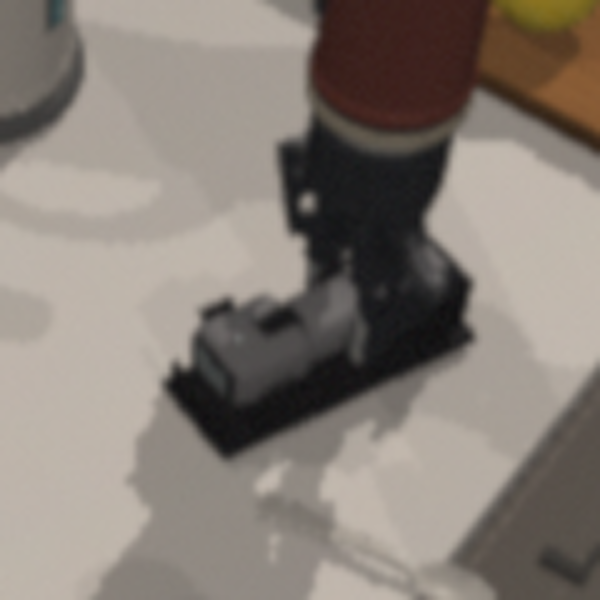

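The scanner (nose at about 225,370) sits in the cradle as before. I'll lower it the last millimetre and release.

Call:
drive_tool(
  series=[
    [[20, 0, 0, 0.1, 0], [45, 0, 0, 0, 0], [50, 0, 0, 0, 0], [60, 0, 0, 0, 0], [80, 0, 0, 0, 0], [100, 0, 0, 0, 0], [100, 0, 0, 0, 0], [100, 0, 0, 0, 0], [100, 0, 0, -1, 0], [100, 0, 0, -2, 0]],
  ],
)

```text
t: 25.6
ee_pos: [450.4, -245.5, 54.0]
tool_rot: [0.833, 0.553, -0.001, -0.001]
force: [0.6, -0.7, 0.0]
width: 85.5
```

Call:
drive_tool(
  series=[
    [[100, 0, 0, -3, 0], [100, 0, 0, -3, 0], [100, 0, 0, -3, 0], [100, 0, 0, -3, 0], [100, 0, 0, -3, 0], [100, 0, 0, -3, 0], [100, -2, 0, -1, 0], [100, -3, 0, 0, 0], [100, -3, 0, 0, 0], [100, -3, 0, 0, 0]],
  ],
)

```text
t: 26.6
ee_pos: [408.1, -348.3, 245.4]
tool_rot: [0.833, 0.554, 0.0, 0.0]
force: [0.4, -0.5, -0.6]
width: 85.6
```

Call:
drive_tool(
  series=[
    [[100, -3, 0, 0, 0], [100, -3, 0, 0, 0], [100, -2, 0, 0, 0], [100, 0, 0, 0, 0], [100, 0, 0, 0, 0]],
  ],
)

```text
t: 27.1
ee_pos: [377.7, -420.8, 244.7]
tool_rot: [0.833, 0.553, 0.0, -0.0]
force: [-0.1, -0.2, 0.3]
width: 85.4
```

Run:
```python
from h import *
st()
for c in ('scene','top'):
    snap(c,c+'9.png')
    for n in ['scanner','scanner_window','cradle','hopper_label']: print(c,n,[(np.round(d['centre'],1).tolist(),round(d['score'],2)) for d in place_of(c,n)][:2])
a=cv2.imread('pics/scene9.png');b=cv2.imread('pics/top9.png')
cv2.imwrite('pics/st9.png',np.hstack([a[100:350,120:400][:, :280],b[100:350,130:420]]))
f=lambda b:np.clip(b.astype(float)*1.5,0,255).astype('u1')
cv2.imwrite('pics/st9z.png',f(np.hstack([cv2.resize(a[110:230,260:380],(400,400),interpolation=2),cv2.resize(b[180:300,310:430],(400,400),interpolation=2)])))
```

```text
t 27.1 p [ 377.7 -420.8  244.7] x [0.388 0.922 0.001] y [ 0.922 -0.388  0.   ] z [ 0.  0. -1.] w 85.35863232793572 F [-0.1 -0.2  0.3] j [ 0.834  0.16  -0.082  1.652  0.013  1.33   0.351]
scene scanner [([323.7, 173.5], 0.73)]
scene scanner_window [([302.5, 186.3], 0.74)]
scene cradle [([322.3, 186.0], 0.57), ([335.9, 219.0], 0.39)]
scene hopper_label [([229.1, 230.4], 0.83), ([226.4, 204.7], 0.73)]
top scanner [([371.1, 241.2], 0.71)]
top scanner_window [([337.6, 224.6], 0.69)]
top cradle [([362.9, 241.6], 0.61)]
top hopper_label [([204.0, 213.5], 0.7)]
```

View pics/st9.png

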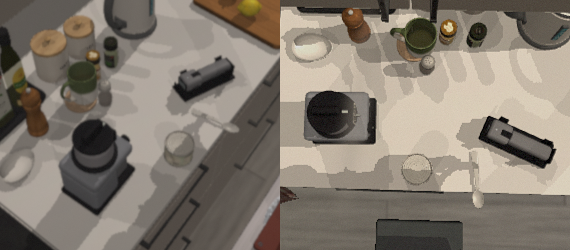

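View pics/st9z.png

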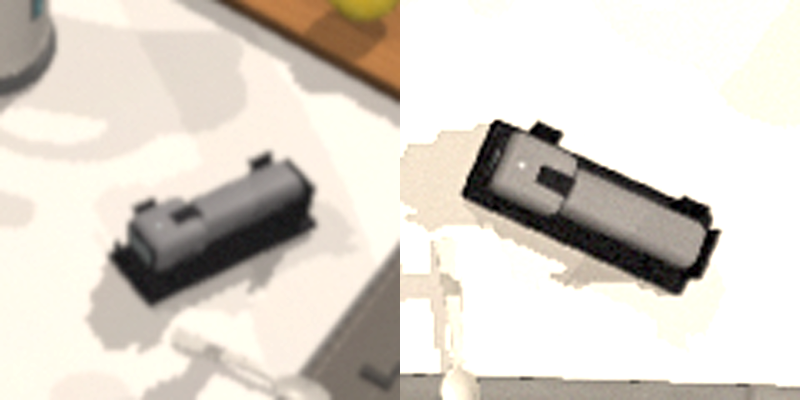

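Both pictures show the scanner seated exactly as before, with its nose at about (130,245) left and (495,165) right. The label side still faces the front, and the other things have not moved.

Run:
```python
from h import *
a=cv2.imread('pics/top0.png');b=cv2.imread('pics/top9.png')
print('diff cradle',cv2.absdiff(a,b)[205:275,320:415].mean())
print(ticket.job_done())
```

```text
diff cradle 3.9840601503759396
the job is handed in; nothing more can be done
None
```

The job is handed in at about 27 s of the 64 s allowed; the hand-in reports no verdict.

- **Hopper:** I pinched the fin, turned it about 95° clockwise and let go. In the last pictures the label and the steel line face the front, within about 2° by my measurement, and the hopper had not shifted since.
- **Scan:** I held the scanner still for about 3 s. The window was about 80 mm in front of the label, the beam within about 3 mm sideways, and it pointed square to within about 1°. The height comes from the tool pose, with the window at about 176 mm; the two-camera height readings agreed with it only to within a few millimetres.
- **Cradle:** I laid the scanner back at the pose it was picked from, to within about 1 mm. Before-and-after pictures of the cradle look the same by eye.
- **Rest of the worktop:** The other things look unmoved in the pictures, and the arm stands clear of everything.
- **Disagreements:** The camera estimates of the hopper axis and the cradle differed by 5 to 10 mm between views. I settled these using the picture edges, and the contact forces at the hopper were low.

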